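Click the batch colour wheel to red

ROBOT

A 6-joint arm with a two-finger parallel gripper is mounted at the origin on the work surface. World frame = base frame: x ahead of the robot, y to its left, z up, the work surface at z = 0. Lengths are in m, angles in degrees, forces in N, time in s.
With the tool pointing down it reaches from about 0.4 to 0.825 m from the base axis. Payload 7 kg.
Tool frame: the origin (TCP) lies at the very end of the fingers, on their centre line; the grasp point (between the pads) lies 19 mm behind it (r.grasp_offset is the z of the grasp point in the tool frame, in m); z points along the fingers, y is the direction in which the jaws open and shut (so a half turn about z gives the same grasp; the last joint's range is limited). The gripper opens to 88 mm and grips with 3 to 60 N. Pads are 19 mm wide; open, the fingers measure 130 mm over their backs; the gripper's body (78 mm by 193 mm) begins 47 mm behind the grasp point.
Start: joints at [-51.904, 20.546, 0.682, 0, -70.136, -16.507], TCP at [0.248, -0.628, 0.196] pointing down, gripper open.
Joint ranges: [-176.03, 176.03], [-82.01, 121.73], [-58.28, 71.71], [-173.87, 95.51], [-174.79, -0.11], [-173.66, 173.66]. Speed limits (degrees/s): [136.94, 136.94, 172.46, 180, 180, 180].

INTERFACE

Orientations are given as [roll, pitch, yaw] about the fixed x, y, z axes, in that order (R = Rz(yaw) Ry(pitch) Rx(roll)).
In Python, from plant import r, capture, calibration, order gives the robot as it stands.
- The arm moves only by the tool servo_tool, never from a script. Its arguments are lists of equal length, an entry for each row: "grip": the closure, from -1 (fully open) to 1 (shut), so that 0 is half open; "translation": the shift along the tool's x, y, z in m, a list of three; "turn": the turn about the tool's z in rad. A call has 1 to 10 rows; each row is the pose to reach, as a shift and turn from the pose commanded when the call began, along the tool's axes at that moment; what a row does not reach only later rows make up. A row lasts 1/12 s, in which the tool goes at most 41.7 mm and 7.16 degrees, less where a joint would pass 70% of its speed; a pose out of reach is approached as far as the arm can. A call with a gripper value outside its range is refused whole. The fingers move at their own pace and stop on an object; "newtons" is the grip in N (left out, the last holds). Time passes only in rows, so rows that repeat a pose let the fingers close. It gives the time, the measured TCP pose, the force and the opening at its end, in the units of the state.
- r.get_state(): the state, without advancing time (a new reading comes with each control period).
- capture(name): name is "scene" or "top" or "wrist"; returns (picture, depth): 420x560x3 uint8, blue, green, red; 420x560 float32, m along the optical axis (not along the pixel's ray), 0 where there is no reading.
- calibration(name): a dict with "fx", "fy", "cx", "cy" (pixels), "view" (4x4, takes a point from world to camera coordinates). Camera axes: x right, y up, looking along -z (the intrinsics and any distortion apply to the point x, -y, -z); pixel columns grow to the right and rows downward; lengths in m; the calibration is good to about 2 mm. A picture is of the moment at which its call begins: read the wrist's pose just before it. calibration takes no time and is no camera call; for the wrist camera it gives the pose at the moment of the call.
- order.close_job(): hands the job in, once; it reports no verdict.
The state is a dict: "time_s": time; "joints": joint angles; "qd": joint speeds; "joint_torque": joint torques, N m; "tcp_pos": TCP position; "eef_rot": TCP orientation; "contact_force": force on the tool from outside, world axes, zero at the start; "moment": the same for the moment, N m; "gripper_width": finger opening in m.
Only numpy, scipy, OpenCV 4.12 (cv2) and the standard library are available. Lean on these libraries where they do the work, as an engineer would, in place of code of your own. Each camera call takes 0.05 s, during which the arm holds its last target.

TASK

Set the batch colour wheel to red: with a fingertip, gently flick its edge clockwise (seen from above) until the yellow tab, the one before red, has clicked home at the pointer and come to rest, then flick it exactly one more click so that the red tab rests at the pointer. Do not run past red, pinch or lift anything, or shove the stand out of its place, and leave the cupcakes, the nozzle and the cup alone.

Things in the scene. Friction and masses are not known exactly. Their poses are not given: they have to be found in the camera images.
- stand: Weighted loose stand (about 1.6 kg) of the colour wheel. Origin: centre of its underside, on the wheel's upright axis; z up, +x towards the pointer post. Round white foot 136 mm across, 10 mm high; drum 92 mm across up to 34 mm height; the wheel above it. The post (16 mm wide, 66 mm high) stands 64 to 90 mm out on the +x side. Under the overhanging tabs is free space down to the foot.
- wheel (a joint): Wheel angle, rad, growing clockwise seen from above. One click is 2 pi/7 = 0.898. At the pointer: red at 0, yellow at -0.898, green -1.795, blue -2.693, grey -3.590. Starts at green, blue or grey. Let go, a sprung detent draws it to the nearest click; passing to the next takes 1 to 2 N at the tabs' ends, and beyond halfway it jumps home by itself.
- wheel_top (a point): Fixed centre of the wheel's top face, 60 mm above the table. White disc 80 mm across, 20 mm thick (underside at 40 mm), with seven evenly spaced radial tabs, 7 mm wide, as high as the disc, ending 62 mm from the axis (22 mm beyond the disc); 46 mm free between two tabs' ends. Anticlockwise from above: red, purple, black, grey, blue, green, yellow. A dark arrow on top shows clockwise.
- red_tab (a point): Middle of the outer end of the red tab, at its upper edge, 62 mm from the wheel's axis and 60 mm above the table; turns with the wheel.
- pointer (a point): Tip of the black pointer on the stand's post, 66 mm from the wheel's axis and 62 mm above the table.
- cupcake_red: Bystander: iced cupcake in a red case, 62 mm across, 73 mm high, loose. Origin: centre of its underside.
- cupcake_green: Bystander: iced cupcake in a green case, 62 mm across, 73 mm high, loose. Origin: centre of its underside.
- nozzle: Bystander: steel piping nozzle, a cone 28 mm across at the foot, 42 mm high, standing loose. Origin: centre of its underside.
- cup: Bystander: empty orange baking cup, 66 mm across the rim, 50 mm high, loose. Origin: centre of its underside.

How it is judged (in metres and radians):
On the way:
1. the yellow tab, one click before red, rests at the pointer (value of joint wheel between -1.0476 and -0.747598 rad and velocity of joint wheel between -0.15 and 0.15 rad/s), for 0.2 s.
At the end, for the whole second after the job is handed in: The wheel rests in its detent with the red tab at the pointer (within 0.12 rad), having got there clockwise; the stand is upright within 25 mm of where it stood; cupcakes, nozzle and cup stand upright within 20 mm of where they stood (value of joint wheel between -0.12 and 0.12 rad and velocity of joint wheel between -0.15 and 0.15 rad/s and angle between each of stand, cupcake_red, cupcake_green, nozzle, cup's own z axis and vertical below 0.15 rad and distance of stand from where it was at the start of the episode below 0.025 m and distance of each of cupcake_red, cupcake_green, nozzle, cup from where it was at the start of the episode below 0.02 m); the robot touches nothing.
It fails at once if the wheel was run past red (more than half a click beyond it) (value of joint wheel above 0.55 rad).
It fails at once if the wheel was struck or squeezed with more than 20 N (contact force between the fingers and wheel above 20 N).
It fails at once if the stand was shoved out of its place (over 25 mm) (distance of stand from where it was at the start of the episode above 0.025 m).
It fails at once if the stand was lifted or tipped (height (world z) of stand above 0.01 m or angle between stand's own z axis and vertical above 0.12 rad).
It fails at once if a bystander (cupcakes, nozzle, cup) was lifted, moved more than 20 mm or knocked over (distance of any of cupcake_red, cupcake_green, nozzle, cup from where it was at the start of the episode above 0.02 m or angle between any of cupcake_red, cupcake_green, nozzle, cup's own z axis and vertical above 0.3 rad).
It also fails if it takes over 58 s, if anything falls off the work surface, if the arm or the gripper's body presses on something with over 40 N, if the wrist force passes 120 N, or if a joint passes its speed limit or range.

## Working session

There is one attempt and no reset: what is moved stays moved. The work goes in short steps, Python scripts to look and compute and a tool call to move; the robot and the scene stay as the last step left them, time stands still between calls to the robot, and variables do not carry over. Pictures are saved under pics/ and viewed, and the job is handed in when it is done.

Besides the shell and the picture viewer there is one more tool, called after "Request:" in YAML: its name, and indented under it one key for each argument. servo_tool: Moves the arm, as the interface text tells. Its arguments: {"type":"object","properties":{"grip":{"type":"array","items":{"type":"number"}},"translation":{"type":"array","items":{"type":"array","items":{"type":"number"}}},"turn":{"type":"array","items":{"type":"number"}},"newtons":{"type":"number"}},"required":["grip","translation","turn"]}

```bash
mkdir -p pics; ls
python3 - <<'E'
from plant import r,capture,calibration,order
import cv2,numpy as np
print(r.get_state(), r.grasp_offset)
for n in("scene","top"):
    p,d=capture(n); cv2.imwrite(f"pics/{n}0.png",p); np.save(f"pics/{n}0.npy",d); print(n,calibration(n))
E
```

```text
pics
{'time_s': 0.0, 'joints': array([-5.19025896e+01,  2.05905700e+01,  6.35069384e-01, -1.93708525e-02,
       -7.01348541e+01, -1.65094660e+01]), 'qd': array([ 0.02747465,  0.04370584,  0.14043348,  0.05200975, -0.04536001,
        0.08783861]), 'joint_torque': array([-1.81974327e-03, -5.82704508e+01,  2.93069905e+01,  6.99784756e+00,
        6.94125876e-03, -1.54709483e-04]), 'tcp_pos': array([ 0.24816071, -0.62716904,  0.19554468]), 'eef_rot': array([ 1.79908195e+02, -8.21960239e-03, -1.58418646e+02]), 'contact_force': array([ 0.16793666,  0.23805321, -0.2377557 ]), 'moment': array([-0.02117894, -0.03646814,  0.02048407]), 'gripper_width': 0.08781196401996218} -0.0188
scene {'fx': 389.9993328974318, 'fy': 389.9993328974318, 'cx': 282.2580600835121, 'cy': 211.89467043346144, 'view': array([[ 0.14541173,  0.9892233 , -0.01710809, -0.13637908],
       [-0.74982273,  0.12146904,  0.65039307,  0.40124746],
       [ 0.64546209, -0.08174675,  0.75940514, -1.12948105],
       [ 0.        ,  0.        ,  0.        ,  1.        ]])}
top {'fx': 529.9604359407947, 'fy': 529.9604359407947, 'cx': 285.24361267697117, 'cy': 215.5789524929827, 'view': array([[-0.00969393, -0.99972344,  0.02142574,  0.02990693],
       [ 0.99334641, -0.00716871,  0.11494142, -0.62704731],
       [-0.11475603,  0.02239741,  0.99314118, -0.97808698],
       [ 0.        ,  0.        ,  0.        ,  1.        ]])}
```

View pics/scene0.png

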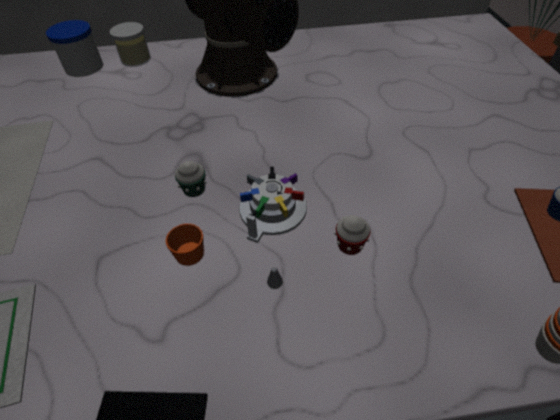

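View pics/top0.png

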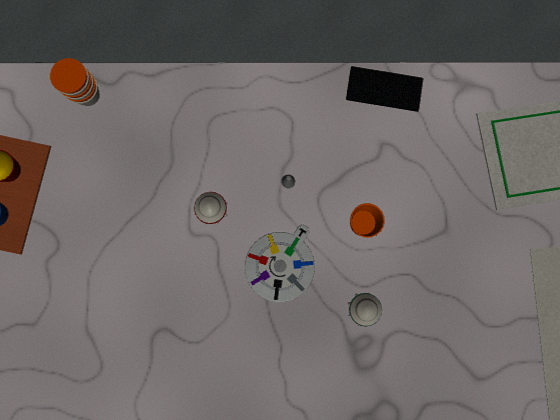

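The scene and top views show the wheel at about (280,267) in top, with the green tab at the pointer (303,230). That means two clicks to red. Next I'll measure this accurately.

```bash
cat > h.py <<'E'
import numpy as np,cv2
from plant import r,capture,calibration,order
def ray(n,u,v,z,c=None):
    c=c or calibration(n); V=np.array(c['view']); R=V[:3,:3]; o=-R.T@V[:3,3]
    d=R.T@np.array([(u-c['cx'])/c['fx'],-(v-c['cy'])/c['fy'],-1]); return o+d*(z-o[2])/d[2]
def proj(n,p,c=None):
    c=c or calibration(n); q=np.array(c['view'])@np.r_[p,1]; return c['cx']+c['fx']*q[0]/-q[2], c['cy']-c['fy']*q[1]/-q[2]
def dep(n,u,v,d,c=None):
    c=c or calibration(n); V=np.array(c['view']); R=V[:3,:3]
    return R.T@(np.array([(u-c['cx'])/c['fx']*d,-(v-c['cy'])/c['fy']*d,-d])-V[:3,3])
E
python3 - <<'E'
from h import *
p=cv2.imread('pics/top0.png');d=np.load('pics/top0.npy')
c=p[190:340,180:400]; cv2.imwrite('pics/crop0.png',cv2.resize(c,None,fx=3.6,fy=3.6,interpolation=cv2.INTER_CUBIC))
hsv=cv2.cvtColor(p,cv2.COLOR_BGR2HSV)
m=np.zeros(p.shape[:2],np.uint8); 
for v in range(215,315):
  for u in range(230,335): m[v,u]=hsv[v,u,1]>110
n,l,s,ce=cv2.connectedComponentsWithStats(m)
for i in range(1,n):
  if s[i,4]>15:
    u,v=ce[i]; print(ce[i],s[i],p[int(v),int(u)],ray('top',u,v,.06),dep('top',u,v,d[int(v),int(u)]))
for (u,v) in[(210,207),(288,181),(367,220),(366,309),(280,267),(303,230)]:
  print(u,v,dep('top',u,v,d[v,u]))
# foot height pts
pts=[]
for v in range(220,315):
  for u in range(230,330):
    q=dep('top',u,v,d[v,u])
    if .006<q[2]<.016: pts.append(q)
    
pts=np.array(pts);print(len(pts),pts.min(0),pts.max(0))
hp=np.array([dep('top',u,v,d[v,u]) for v in range(215,315) for u in range(230,335)])
t=hp[(hp[:,2]>.052)]; print(len(t),t.mean(0),t.min(0),t.max(0))
E
```

```text
[272.60714286 245.36607143] [268 234  11  21 112] [  0 109 135] [0.56905524 0.04912137 0.06      ] [0.56892842 0.04911741 0.06214418]
[291.03157895 247.62105263] [284 238  15  18  95] [26 85  0] [0.56458421 0.01498826 0.06      ] [0.56453649 0.015017   0.06087394]
[259.24324324 258.25225225] [248 253  21  12 111] [  4   8 105] [0.5454446  0.07397744 0.06      ] [0.54536843 0.07391859 0.06216865]
[300.99090909 263.50909091] [293 260  21   9 110] [108  43   0] [ 0.53505917 -0.00311413  0.06      ] [ 0.53504204 -0.00307834  0.06069751]
[260.95876289 277.20618557] [251 271  19  14  97] [79 11 52] [0.51061887 0.07096366 0.06      ] [0.51061911 0.07094513 0.06077009]
210 207 [0.64001219 0.16391511 0.07198418]
288 181 [0.69419419 0.01865894 0.03669012]
367 220 [ 0.62092965 -0.13771748  0.00452149]
366 309 [ 0.45160304 -0.11912967  0.07363043]
280 267 [0.52894378 0.03578728 0.06274717]
303 230 [ 0.59680476 -0.00741957  0.06457079]Traceback (most recent call last):
  File "<stdin>", line 18, in <module>
  File "h.py", line 9, in dep
    c=c or calibration(n); V=np.array(c['view']); R=V[:3,:3]
           ~~~~~~~~~~~^^^
ValueError: time passes only in moves, steps and waits
```

View pics/crop0.png

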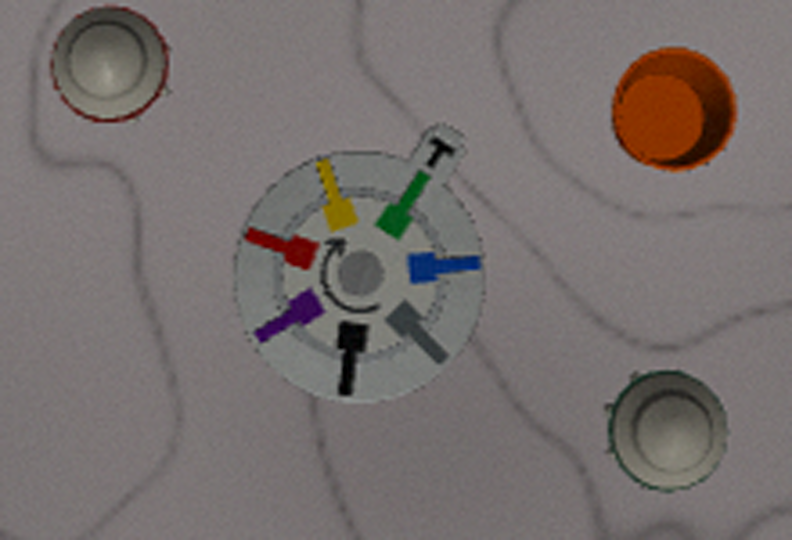

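The crop confirms green at the pointer, with yellow next anticlockwise and then red. The cup and green cupcake are to the right (-y). I'll fit the wheel's centre and phase.

Run:
```python
from h import *
from scipy.optimize import least_squares
c=calibration('top')
ce={'yellow':(272.6071,245.366),'green':(291.0316,247.621),'red':(259.243,258.252),'blue':(300.991,263.509),'purple':(260.959,277.206)}
k={'green':0,'yellow':1,'red':2,'purple':3,'blue':-1}
P=np.array([ray('top',*ce[n],.06,c)[:2] for n in ce]);K=np.array([k[n] for n in ce])*2*np.pi/7
f=lambda x:(P-np.c_[x[0]+x[3]*np.cos(x[2]+K),x[1]+x[3]*np.sin(x[2]+K)]).ravel()
s=least_squares(f,[.53,.035,-.5,.045]);print(s.x,np.abs(s.fun).max(),np.degrees(s.x[2]))
x=s.x
d=np.load('pics/top0.npy')
hp=np.array([dep('top',u,v,d[v,u],c) for v in range(215,315) for u in range(230,335)])
foot=hp[(hp[:,2]>.006)&(hp[:,2]<.016)]
print((foot.max(0)+foot.min(0))/2,foot.max(0)-foot.min(0))
print('pointer az',np.degrees(np.arctan2(*(ray('top',303,231,.066,c)[:2]-x[:2])[::-1])))
print('dir',[ (i,np.degrees(x[2]+i*2*np.pi/7)) for i in range(7)])
for n,u,v,z in [('cr',210,207,.07),('noz',288,181,.04),('cg',366,309,.07)]: print(n,ray('top',u,v,z,c))
print('cup',ray('top',367,220,.05,c))
```

```text
[ 0.53129865  0.03670857 -0.58064155  0.03987317] 0.00024046690779300217 -33.26831001708274
[0.53667048 0.02533657 0.01093521] [0.18960747 0.18662043 0.00984601]
pointer az -34.722805800535575
dir [(0, np.float64(-33.26831001708274)), (1, np.float64(18.160261411488687)), (2, np.float64(69.58883284006012)), (3, np.float64(121.01740426863155)), (4, np.float64(172.44597569720298)), (5, np.float64(223.8745471257744)), (6, np.float64(275.3031185543458))]
cr [0.64027602 0.16415343 0.07      ]
noz [0.69359128 0.0187532  0.04      ]
cg [ 0.45138084 -0.11975313  0.07      ]
cup [ 0.61611124 -0.12961302  0.05      ]
```

```bash
cat >> h.py <<'E'
from scipy.spatial.transform import Rotation as Ro
C=np.array([.5313,.0367]);PT=np.radians(-33.27)
def goal(phi,rr,z): 
    a=np.radians(phi);return np.r_[C+rr*np.array([np.cos(a),np.sin(a)]),z],phi+90-360*round((phi+90)/360)
def delta(p,yaw):
    s=r.get_state();R=Ro.from_euler('xyz',s['eef_rot'],degrees=True)
    t=R.as_matrix().T@(p-s['tcp_pos']); dy=(s['eef_rot'][2]-yaw+180)%360-180
    print('now',s['time_s'],s['tcp_pos'].round(4),s['eef_rot'].round(2),'F',s['contact_force'].round(2),'w',s['gripper_width']);print('shift',t.round(4),'turn',round(np.radians(dy),4))
E
python3 - <<'E'
from h import *
p,y=goal(198.2,.071,.15);print(p,y);delta(p,y)
E
```

```text
[0.46385198 0.01452422 0.15      ] -71.80000000000001
now 0.1 [ 0.2482 -0.6272  0.1956] [ 1.7991e+02 -1.0000e-02 -1.5842e+02] F [ 0.22  0.64 -0.78] w 0.08773265992410721
shift [-0.4366  0.5173  0.0463] turn -1.5117
```

Request:
servo_tool:
  grip: [1, 1, 1, 1, 1, 1, 1, 1, 1, 1]
  translation:
    - [-0.022, 0.026, 0]
    - [-0.044, 0.052, 0]
    - [-0.066, 0.078, 0]
    - [-0.088, 0.104, 0]
    - [-0.11, 0.13, 0]
    - [-0.132, 0.156, 0]
    - [-0.154, 0.182, 0]
    - [-0.176, 0.208, 0]
    - [-0.198, 0.234, 0]
    - [-0.22, 0.26, 0]
  turn: [-0.08, -0.16, -0.24, -0.32, -0.4, -0.48, -0.56, -0.64, -0.72, -0.8]
  newtons: 10

```text
time_s: 0.93
tcp_pos: [0.3572, -0.3033, 0.1963]
eef_rot: [180.0, 0.0, -112.4]
contact_force: [0.7, 0.5, -0.1]
gripper_width: 0.0265
```

Run:
```python
from h import *
p,y=goal(198.2,.071,.15);delta(p,y);print(r.get_state()['joints'])
```

```text
now 0.9333 [ 0.3572 -0.3033  0.1963] [ 1.7999e+02  1.0000e-02 -1.1236e+02] F [ 0.65  0.45 -0.05] w 0.02650481800691653
shift [-0.3345  0.0222  0.0463] turn -0.7079
[-1.61794542e+01  7.12485590e-01 -2.42842544e+01 -9.27840018e-03
 -6.50168376e+01 -6.17782976e+00]
```

Request:
servo_tool:
  grip: [1, 1, 1, 1, 1, 1, 1, 1, 1, 1]
  translation:
    - [-0.03, 0.002, 0]
    - [-0.06, 0.004, 0]
    - [-0.09, 0.006, 0]
    - [-0.125, 0.008, 0]
    - [-0.16, 0.01, 0]
    - [-0.195, 0.013, 0.01]
    - [-0.23, 0.015, 0.02]
    - [-0.265, 0.017, 0.03]
    - [-0.3, 0.019, 0.04]
    - [-0.315, 0.02, 0.045]
  turn: [-0.07, -0.14, -0.21, -0.28, -0.35, -0.42, -0.49, -0.56, -0.63, -0.7]

```text
time_s: 1.77
tcp_pos: [0.4602, -0.0034, 0.1503]
eef_rot: [180.0, 0.0, -72.2]
contact_force: [0.6, -0.6, 0.5]
gripper_width: 0.0008
```

Run:
```python
from h import *
p,y=goal(198.2,.071,.15);delta(p,y)
for n in("wrist","top"):
    q,d=capture(n);cv2.imwrite(f"pics/{n}1.png",q)
```

```text
now 1.7667 [ 0.4602 -0.0034  0.1503] [ 1.7997e+02  1.0000e-02 -7.2170e+01] F [ 0.56 -0.59  0.45] w 0.0007596274598406156
shift [-0.0159 -0.009   0.0003] turn -0.0064
```

View pics/wrist1.png

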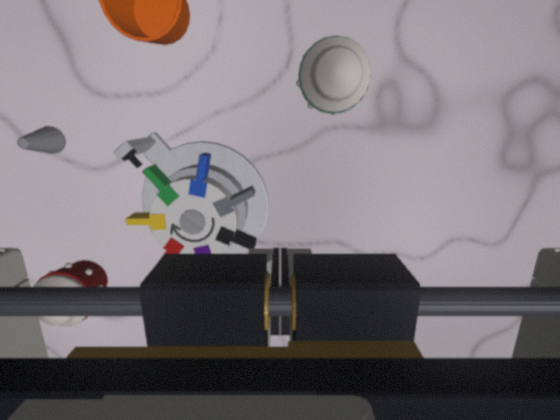

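View pics/top1.png

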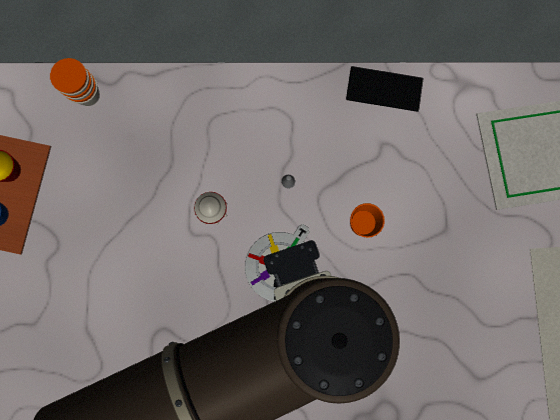

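Wrist view: the wheel disc is at (192,220), green still at the pointer (125,155), and the fingers are near (280,290). I'll correct the position over the gap, and check where the TCP projects in this image.

Run:
```python
from h import *
s=r.get_state();R=Ro.from_euler('xyz',s['eef_rot'],degrees=True).as_matrix();c=calibration('wrist')
for o in [(0,0,0),(0,.021,0),(0,-.021,0),(.0095,0,0),(-.0095,0,0)]: print(o,proj('wrist',s['tcp_pos']+R@np.array(o),c))
V=c['view'];print('cam in tool',R.T@(-V[:3,:3].T@V[:3,3]-s['tcp_pos']))
p,y=goal(198.2,.071,.15);delta(p,y)
q,d=capture('scene');cv2.imwrite('pics/s1.png',cv2.resize(q[100:320,140:400],None,fx=3,fy=2.7,interpolation=cv2.INTER_CUBIC)[:600,:800])
```

```text
(0, 0, 0) (np.float64(278.6663005764394), np.float64(242.22207070171248))
(0, 0.021, 0) (np.float64(311.86240381638567), np.float64(242.26598016020912))
(0, -0.021, 0) (np.float64(245.46898166466354), np.float64(242.17815963521113))
(0.0095, 0, 0) (np.float64(278.6730861198598), np.float64(228.08753289511128))
(-0.0095, 0, 0) (np.float64(278.65969623688227), np.float64(255.9791541623751))
cam in tool [ 0.07791027  0.00056081 -0.18796468]
now 1.8667 [ 0.4597 -0.0043  0.1502] [ 1.7988e+02  1.0000e-02 -7.2160e+01] F [-0.05 -0.06 -0.63] w 0.00019322855744751186
shift [-0.0167 -0.0098  0.0002] turn -0.0062
```

View pics/s1.png

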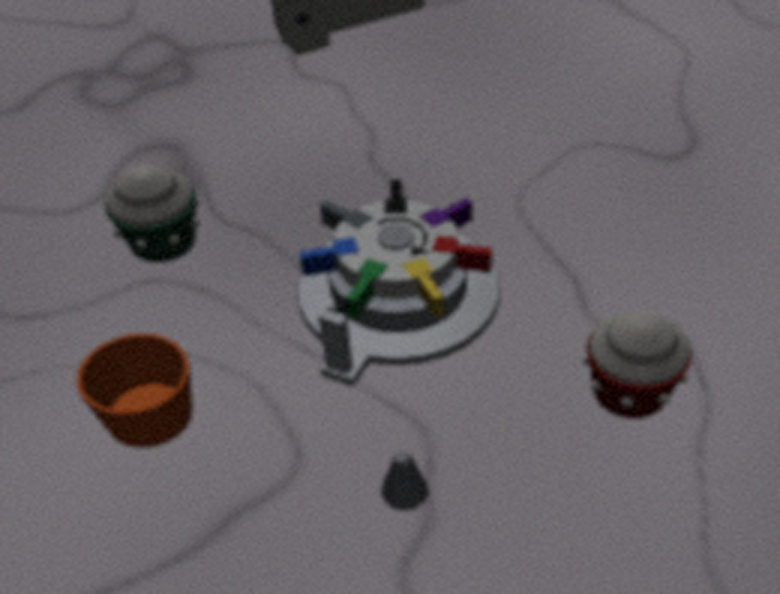

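Request:
servo_tool:
  grip: [1, 1, 1, 1]
  translation:
    - [-0.008, -0.005, 0]
    - [-0.0165, -0.0095, 0]
    - [-0.0165, -0.0095, 0]
    - [-0.0165, -0.0095, 0]
  turn: [-0.006, -0.006, -0.006, -0.006]

```text
time_s: 2.25
tcp_pos: [0.4639, 0.0123, 0.1518]
eef_rot: [-180.0, 0.0, -72.2]
contact_force: [-0.2, 0.3, 0.7]
gripper_width: 0.0005
```

Run:
```python
from h import *
p,y=goal(198.2,.071,.15);delta(p,y)
c=calibration('wrist');s=r.get_state();print(proj('scene',s['tcp_pos']))
q,d=capture('wrist')
for i in range(7):
    a=PT+i*2*np.pi/7
    for rr in(.04,.062):
        u,v=proj('wrist',np.r_[C+rr*np.array([np.cos(a),np.sin(a)]),.06],c);cv2.circle(q,(int(u),int(v)),2,(255,0,255),-1)
p,_=goal(198.2,.071,.06);u,v=proj('wrist',p,c);cv2.circle(q,(int(u),int(v)),3,(0,255,255),-1)
u,v=proj('wrist',s['tcp_pos'],c);cv2.circle(q,(int(u),int(v)),3,(0,255,0),-1)
cv2.imwrite('pics/w2.png',q)
```

```text
now 2.25 [0.4639 0.0123 0.1518] [-179.97    0.    -72.16] F [-0.16  0.25  0.72] w 0.00045891481031124957
shift [-0.0022 -0.0006  0.0018] turn -0.0062
(np.float64(249.89966829762636), np.float64(128.21282209813137))
```

View pics/w2.png

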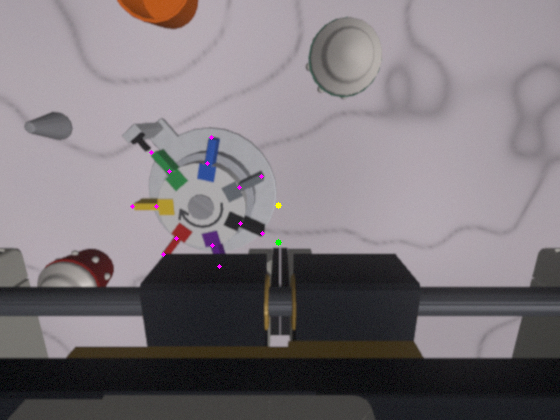

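The model dots fall on the tabs in the wrist view to within about 2 mm. The gap centre (278,205) lies midway between the grey and black tabs, so I'll descend.

Request:
servo_tool:
  grip: [1, 1, 1, 1, 1, 1, 1, 1, 1]
  translation:
    - [-0.001, 0, 0.015]
    - [-0.001, 0, 0.03]
    - [-0.001, 0, 0.045]
    - [-0.001, 0, 0.06]
    - [-0.001, 0, 0.075]
    - [-0.001, 0, 0.09]
    - [-0.001, 0, 0.1]
    - [-0.001, 0, 0.11]
    - [-0.001, 0, 0.11]
  turn: [0, 0, 0, 0, 0, 0, 0, 0, 0]

```text
time_s: 3.05
tcp_pos: [0.4621, 0.0123, 0.0399]
eef_rot: [179.8, -0.0, -72.2]
contact_force: [-0.4, 0.5, 0.3]
gripper_width: 0.0004
```

```bash
cat >> h.py <<'E'
def arc(phi0,n,step,rr=.071):
    # rows in tool axes at phi0 (tool y = radial inward/outward), arc clockwise about wheel
    p0,y0=goal(phi0,rr,0);R=Ro.from_euler('xyz',[180,0,y0],degrees=True).as_matrix()
    for k in range(1,n+1):
        p,_=goal(phi0-k*step,rr,0);print((R.T@(p-p0)).round(4).tolist(),round(np.radians(k*step),3))
E
python3 - <<'E'
from h import *
p,y=goal(198.2,.071,.04);delta(p,y);arc(198.2,10,1.8)
E
```

```text
now 3.05 [0.4621 0.0123 0.0399] [ 1.7983e+02 -1.0000e-02 -7.2200e+01] F [-0.44  0.55  0.3 ] w 0.00037350459598596434
shift [-0.0016 -0.0023 -0.0001] turn -0.007
[-0.0022, -0.0, -0.0] 0.031
[-0.0045, -0.0001, -0.0] 0.063
[-0.0067, -0.0003, -0.0] 0.094
[-0.0089, -0.0006, -0.0] 0.126
[-0.0111, -0.0009, -0.0] 0.157
[-0.0133, -0.0013, -0.0] 0.188
[-0.0155, -0.0017, -0.0] 0.22
[-0.0177, -0.0022, -0.0] 0.251
[-0.0198, -0.0028, -0.0] 0.283
[-0.0219, -0.0035, -0.0] 0.314
```

Request:
servo_tool:
  grip: [1, 1, 1, 1, 1, 1, 1, 1, 1, 1]
  translation:
    - [-0.0035, -0.001, 0]
    - [-0.006, -0.002, 0]
    - [-0.008, -0.0023, 0]
    - [-0.0105, -0.0026, 0]
    - [-0.0125, -0.0029, 0]
    - [-0.015, -0.0033, 0]
    - [-0.017, -0.0037, 0]
    - [-0.019, -0.0042, 0]
    - [-0.0215, -0.0048, 0]
    - [-0.0235, -0.0055, 0]
  turn: [0.03, 0.06, 0.09, 0.12, 0.15, 0.18, 0.21, 0.24, 0.275, 0.305]

```text
time_s: 3.88
tcp_pos: [0.4618, 0.0372, 0.0423]
eef_rot: [-179.9, 0.0, -89.7]
contact_force: [0.4, 0.3, -0.0]
gripper_width: 0.0006
```

Run:
```python
from h import *
p,y=goal(180.2,.071,.04);delta(p,y)
arc(180.2,10,1.8)
q,d=capture('wrist');cv2.imwrite('pics/w3.png',q)
```

```text
now 3.8833 [0.4618 0.0372 0.0423] [-1.7995e+02  2.0000e-02 -8.9730e+01] F [ 0.35  0.29 -0.03] w 0.0006216893157150289
shift [0.0007 0.0015 0.0023] turn 0.0012
[-0.0022, -0.0, -0.0] 0.031
[-0.0045, -0.0001, -0.0] 0.063
[-0.0067, -0.0003, -0.0] 0.094
[-0.0089, -0.0006, -0.0] 0.126
[-0.0111, -0.0009, -0.0] 0.157
[-0.0133, -0.0013, -0.0] 0.188
[-0.0155, -0.0017, -0.0] 0.22
[-0.0177, -0.0022, -0.0] 0.251
[-0.0198, -0.0028, -0.0] 0.283
[-0.0219, -0.0035, -0.0] 0.314
```

View pics/w3.png

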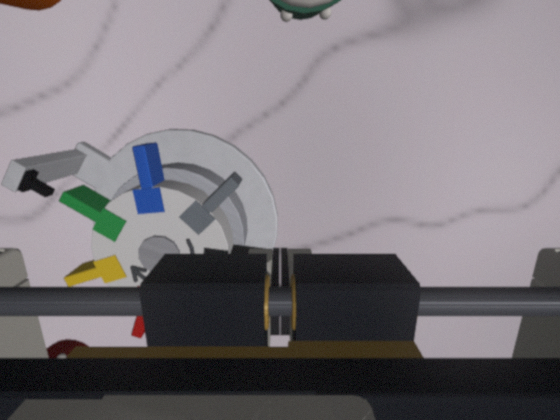

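Green at (80,205) has just begun to leave the pointer tip at (40,185), and the force is about zero. I'll continue the arc.

Request:
servo_tool:
  grip: [1, 1, 1, 1, 1, 1, 1, 1, 1, 1]
  translation:
    - [-0.0022, 0.0005, 0.0005]
    - [-0.0045, 0.001, 0.001]
    - [-0.0065, 0.001, 0.001]
    - [-0.009, 0.0005, 0.001]
    - [-0.011, 0.0, 0.001]
    - [-0.0133, 0.0, 0.001]
    - [-0.0155, -0.0005, 0.001]
    - [-0.0175, -0.001, 0.001]
    - [-0.0198, -0.0015, 0.001]
    - [-0.022, -0.0022, 0.001]
  turn: [0.03, 0.06, 0.095, 0.125, 0.16, 0.19, 0.22, 0.25, 0.28, 0.315]

```text
time_s: 4.77
tcp_pos: [0.4638, 0.0591, 0.0411]
eef_rot: [-180.0, 0.0, -107.7]
contact_force: [-0.5, 0.2, -0.0]
gripper_width: 0.0006
```

Run:
```python
from h import *
p,y=goal(162.2,.071,.04);delta(p,y)
arc(162.2,9,1.7)
q,d=capture('wrist');cv2.imwrite('pics/w4.png',q)
```

```text
now 4.7667 [0.4638 0.0591 0.0411] [-1.7997e+02  3.0000e-02 -1.0771e+02] F [-0.51  0.15 -0.05] w 0.0006181386530754433
shift [ 0.0007 -0.0001  0.0011] turn 0.0015
[-0.0021, -0.0, -0.0] 0.03
[-0.0042, -0.0001, -0.0] 0.059
[-0.0063, -0.0003, -0.0] 0.089
[-0.0084, -0.0005, -0.0] 0.119
[-0.0105, -0.0008, -0.0] 0.148
[-0.0126, -0.0011, -0.0] 0.178
[-0.0146, -0.0015, -0.0] 0.208
[-0.0167, -0.002, -0.0] 0.237
[-0.0187, -0.0025, -0.0] 0.267
```

View pics/w4.png

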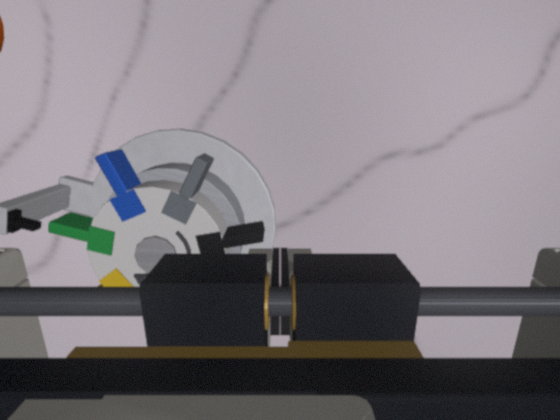

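Run:
```python
from h import *
c=calibration('wrist');s=r.get_state()
q,d=capture('wrist');cv2.imwrite('pics/w5raw.png',q)
for i in range(7):
    a=PT+i*2*np.pi/7
    for rr in(.04,.062):
        u,v=proj('wrist',np.r_[C+rr*np.array([np.cos(a),np.sin(a)]),.06],c);cv2.circle(q,(int(u),int(v)),2,(255,0,255),-1)
R=Ro.from_euler('xyz',s['eef_rot'],degrees=True).as_matrix()
for z in(0,-.02,-.04):
  for y in(-.021,0,.021):
    u,v=proj('wrist',s['tcp_pos']+R@np.array([0,y,z]),c);cv2.circle(q,(int(u),int(v)),2,(0,255,0),-1)
cv2.imwrite('pics/w5.png',cv2.resize(q[130:330,0:400],None,fx=2,fy=2))
for u in range(236,330,6): print(u,[round(float(d[v,u]),3) for v in range(236,280,6)])
```

```text
236 [0.183, 0.183, 0.212, 0.095, 0.092, 0.086, 0.083, 0.08]
242 [0.181, 0.183, 0.238, 0.094, 0.091, 0.087, 0.083, 0.079]
248 [0.181, 0.183, 0.238, 0.094, 0.09, 0.087, 0.082, 0.08]
254 [0.183, 0.184, 0.167, 0.095, 0.09, 0.087, 0.083, 0.081]
260 [0.181, 0.237, 0.166, 0.095, 0.09, 0.086, 0.084, 0.08]
266 [0.235, 0.236, 0.166, 0.095, 0.096, 0.095, 0.096, 0.087]
272 [0.235, 0.237, 0.249, 0.163, 0.157, 0.15, 0.143, 0.138]
278 [0.246, 0.247, 0.17, 0.161, 0.156, 0.149, 0.144, 0.139]
284 [0.247, 0.247, 0.171, 0.162, 0.156, 0.15, 0.145, 0.139]
290 [0.246, 0.248, 0.166, 0.158, 0.152, 0.154, 0.141, 0.137]
296 [0.246, 0.247, 0.165, 0.094, 0.089, 0.086, 0.083, 0.081]
302 [0.246, 0.247, 0.166, 0.094, 0.09, 0.087, 0.083, 0.081]
308 [0.245, 0.249, 0.166, 0.094, 0.091, 0.087, 0.083, 0.081]
314 [0.245, 0.247, 0.248, 0.093, 0.09, 0.087, 0.084, 0.08]
320 [0.246, 0.247, 0.249, 0.094, 0.09, 0.086, 0.083, 0.079]
326 [0.246, 0.247, 0.25, 0.095, 0.09, 0.086, 0.084, 0.08]
```

View pics/w5.png

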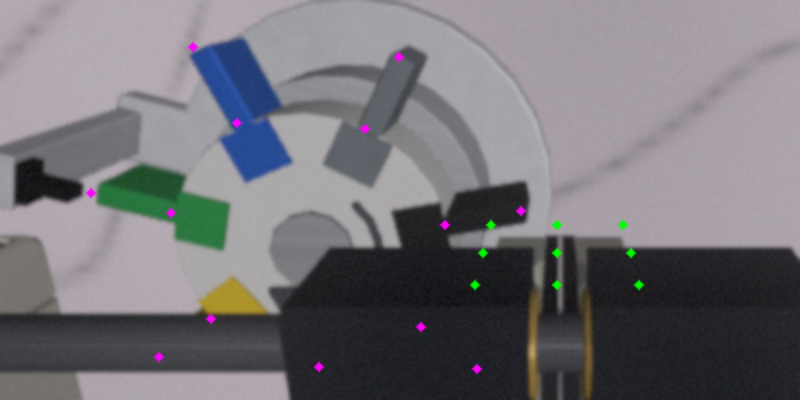

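Run:
```python
from h import *
c=calibration('wrist');s=r.get_state();R=Ro.from_euler('xyz',s['eef_rot'],degrees=True).as_matrix()
V=np.array(c['view']);print('tcp depth',-(V@np.r_[s['tcp_pos'],1])[2], s['tcp_pos'])
q,d=capture('wrist')
for u,v in[(256,249),(262,249),(278,250),(302,249),(308,249),(278,256),(278,268),(254,254),(252,240),(250,232),(75,222),(205,170),(125,206)]:
  p=dep('wrist',u,v,d[v,u],c);print(u,v,d[v,u],'tool',(R.T@(p-s['tcp_pos'])).round(4),'world',p.round(4))
for n in('scene',):
  q,d=capture(n);cv2.imwrite('pics/s5.png',cv2.resize(q[100:260,200:360],None,fx=3.7,fy=3.7,interpolation=cv2.INTER_CUBIC))
print(proj('scene',s['tcp_pos']))
```

```text
tcp depth 0.20259034298033957 [0.46395653 0.05931226 0.04106503]
256 249 0.16479467 tool [ 0.0115 -0.0115 -0.036 ] world [0.4714 0.0449 0.0771]
262 249 0.1650335 tool [ 0.0114 -0.0084 -0.0358] world [0.4685 0.0459 0.0769]
278 250 0.167017 tool [ 0.0101 -0.0002 -0.0341] world [0.461  0.0496 0.0752]
302 249 0.16550113 tool [ 0.0112  0.0122 -0.0353] world [0.4489 0.0523 0.0764]
308 249 0.16484128 tool [ 0.0115  0.0153 -0.036 ] world [0.4459 0.053  0.077 ]
278 256 0.16106421 tool [ 0.0096 -0.0002 -0.0405] world [0.4611 0.0501 0.0815]
278 268 0.14993912 tool [ 0.009  -0.0001 -0.0523] world [0.4613 0.0507 0.0933]
254 254 0.09428315 tool [ 0.0387 -0.0069 -0.1015] world [0.4587 0.0203 0.1425]
252 240 0.18243252 tool [ 0.0092 -0.0151 -0.0183] world [0.4755 0.0459 0.0593]
250 232 0.18241611 tool [ 0.0136 -0.0162 -0.017 ] world [0.4753 0.0414 0.058 ]
75 222 0.18577576 tool [ 0.0178 -0.1182 -0.0122] world [0.5711 0.0065 0.0533]
205 170 0.17777391 tool [ 0.0482 -0.0409 -0.0114] world [0.4883 0.001  0.0525]
125 206 0.1759429 tool [ 0.0295 -0.0844 -0.019 ] world [0.5354 0.0056 0.0601]
(np.float64(276.9473704522877), np.float64(169.54275187699182))
```

View pics/s5.png

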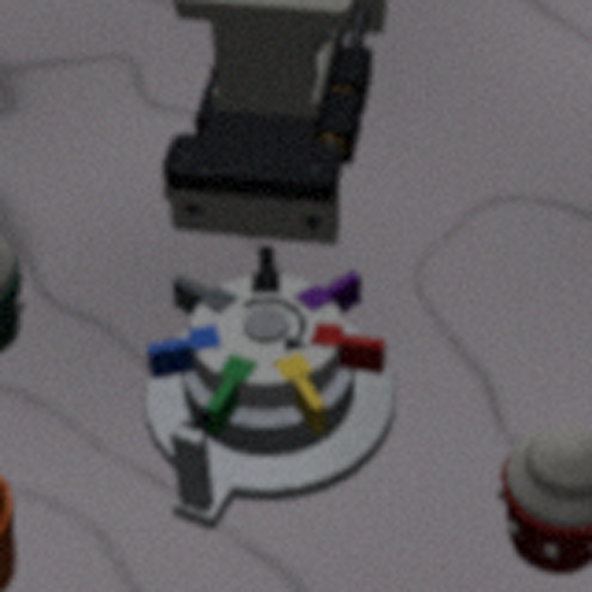

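Run:
```python
from h import *
c=calibration('scene');s=r.get_state();R=Ro.from_euler('xyz',s['eef_rot'],degrees=True).as_matrix()
q,d=capture('scene')
for X,Y in[(180,222),(250,228),(330,235),(180,200),(330,205),(250,190),(250,150),(180,150),(265,255),(290,245),(310,255),(240,250),(335,120)]:
  u,v=int(200+X/3.7),int(100+Y/3.7);p=dep('scene',u,v,d[v,u],c);print(X,Y,u,v,'tool',(R.T@(p-s['tcp_pos'])).round(3),'world',p.round(3))
```

```text
180 222 248 160 tool [ 0.033 -0.087 -0.099] world [0.536 0.001 0.14 ]
250 228 267 161 tool [-0.001 -0.088 -0.102] world [0.548 0.033 0.143]
330 235 289 163 tool [-0.039 -0.088 -0.102] world [0.56  0.07  0.143]
180 200 248 154 tool [ 0.031 -0.088 -0.114] world [0.538 0.002 0.155]
330 205 289 155 tool [-0.04  -0.094 -0.126] world [0.566 0.069 0.167]
250 190 267 151 tool [-0.004 -0.097 -0.132] world [0.557 0.034 0.173]
250 150 267 140 tool [-0.    -0.076 -0.138] world [0.536 0.036 0.179]
180 150 248 140 tool [ 0.031 -0.083 -0.14 ] world [0.533 0.005 0.181]
265 255 271 168 tool [ 0.008 -0.017 -0.019] world [0.478 0.046 0.06 ]
290 245 278 166 tool [0.008 0.054 0.041] world [ 0.409  0.068 -0.   ]
310 255 283 168 tool [-0.004  0.05   0.041] world [ 0.418  0.078 -0.   ]
240 250 264 167 tool [0.038 0.046 0.04 ] world [0.409 0.037 0.001]
335 120 290 132 tool [-0.032 -0.026 -0.119] world [0.498 0.081 0.16 ]
```

The black tab was passed without being touched, and there was never any force. Both cameras agree that the fingers actually end about 34 mm above the reported TCP: the finger edge is at tool z ≈ -0.034, and the body at -0.10 instead of -0.066. So at this height they passed over the tabs. I'll centre over the gap between black and purple (az 147), then go down by what the cameras show.

Run:
```python
from h import *
p,y=goal(146.7,.067,.041);delta(p,y);print(r.get_state()['joints'].round(1))
```

```text
now 5.0167 [0.4636 0.0591 0.0408] [-1.7998e+02  1.0000e-02 -1.0758e+02] F [ 0.23  0.32 -0.35] w 0.00035935708671369626
shift [-0.0173 -0.0068 -0.0002] turn 0.2744
[ 31.5  10.7 -36.6   0.  -42.6 -49.1]
```

Request:
servo_tool:
  grip: [1, 1, 1, 1, 1, 1, 1]
  translation:
    - [-0.004, -0.002, 0]
    - [-0.008, -0.003, 0]
    - [-0.012, -0.005, 0]
    - [-0.016, -0.006, 0]
    - [-0.0175, -0.007, 0]
    - [-0.0175, -0.007, 0]
    - [-0.0175, -0.007, 0]
  turn: [0.06, 0.12, 0.18, 0.24, 0.275, 0.275, 0.275]

```text
time_s: 5.6
tcp_pos: [0.4755, 0.0736, 0.0405]
eef_rot: [180.0, -0.0, -123.3]
contact_force: [0.1, 0.9, -0.9]
gripper_width: 0.0007
```

Run:
```python
from h import *
p,y=goal(146.7,.067,.041);delta(p,y)
c=calibration('wrist');s=r.get_state();R=Ro.from_euler('xyz',s['eef_rot'],degrees=True).as_matrix()
q,d=capture('wrist')
for i in range(7):
    a=PT+i*2*np.pi/7
    for rr in(.04,.062):
        u,v=proj('wrist',np.r_[C+rr*np.array([np.cos(a),np.sin(a)]),.06],c);cv2.circle(q,(int(u),int(v)),2,(255,0,255),-1)
cv2.imwrite('pics/w6.png',q)
for u in(256,278,302):
  col=[(v,round(float((R.T@(dep('wrist',u,v,d[v,u],c)-s['tcp_pos']))[2]),3)) for v in range(240,256,1)];print(u,col)
```

```text
now 5.6 [0.4755 0.0736 0.0405] [ 1.8000e+02 -1.0000e-02 -1.2329e+02] F [ 0.11  0.87 -0.87] w 0.0006834195061701935
shift [ 0.0002  0.     -0.0005] turn 0.0001
256 [(240, 0.032), (241, 0.03), (242, 0.032), (243, 0.031), (244, 0.03), (245, 0.03), (246, 0.03), (247, 0.031), (248, -0.035), (249, -0.036), (250, -0.038), (251, -0.039), (252, -0.04), (253, -0.101), (254, -0.102), (255, -0.103)]
278 [(240, 0.03), (241, 0.031), (242, 0.031), (243, 0.032), (244, 0.031), (245, 0.032), (246, 0.041), (247, -0.03), (248, -0.03), (249, -0.033), (250, -0.034), (251, -0.035), (252, -0.037), (253, -0.037), (254, -0.039), (255, -0.04)]
302 [(240, 0.041), (241, 0.041), (242, 0.042), (243, 0.042), (244, 0.041), (245, 0.041), (246, 0.041), (247, 0.041), (248, -0.035), (249, -0.036), (250, -0.037), (251, -0.038), (252, -0.04), (253, -0.102), (254, -0.102), (255, -0.102)]
```

View pics/w6.png

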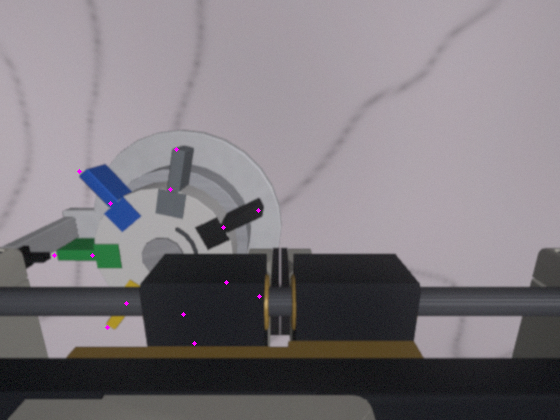

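The finger edge again reads about -0.033, so the true tip height is about 0.073. The finger sits midway between black and purple. I'll descend 31 mm while watching the force.

Request:
servo_tool:
  grip: [1, 1, 1, 1, 1, 1]
  translation:
    - [0, 0, 0.004]
    - [0, 0, 0.008]
    - [0, 0, 0.012]
    - [0, 0, 0.016]
    - [0, 0, 0.018]
    - [0, 0, 0.018]
  turn: [0, 0, 0, 0, 0, 0]

```text
time_s: 6.15
tcp_pos: [0.4751, 0.0736, 0.0217]
eef_rot: [180.0, -0.1, -123.4]
contact_force: [0.3, -0.9, 0.2]
gripper_width: 0.0005
```

Request:
servo_tool:
  grip: [1, 1, 1, 1, 1, 1]
  translation:
    - [0, 0, 0.003]
    - [0, 0, 0.006]
    - [0, 0, 0.009]
    - [0, 0, 0.012]
    - [0, 0, 0.013]
    - [0, 0, 0.013]
  turn: [0, 0, 0, 0, 0, 0]

```text
time_s: 6.65
tcp_pos: [0.4753, 0.0736, 0.0091]
eef_rot: [180.0, -0.0, -123.4]
contact_force: [0.5, -0.5, -0.3]
gripper_width: 0.0003
```

Run:
```python
from h import *
p,y=goal(146.7,.067,.01);delta(p,y)
q,d=capture('wrist');cv2.imwrite('pics/w7.png',q)
q,d=capture('scene');cv2.imwrite('pics/s7.png',cv2.resize(q[100:260,200:360],None,fx=3.7,fy=3.7,interpolation=cv2.INTER_CUBIC))
arc(146.7,8,1.8,.067)
```

```text
now 6.65 [0.4753 0.0736 0.0091] [ 1.7998e+02 -4.0000e-02 -1.2341e+02] F [ 0.52 -0.49 -0.29] w 0.00029121605019100355
shift [ 0.0001 -0.0001 -0.0009] turn -0.0019
[-0.0021, -0.0, -0.0] 0.031
[-0.0042, -0.0001, -0.0] 0.063
[-0.0063, -0.0003, -0.0] 0.094
[-0.0084, -0.0005, -0.0] 0.126
[-0.0105, -0.0008, -0.0] 0.157
[-0.0126, -0.0012, -0.0] 0.188
[-0.0146, -0.0016, -0.0] 0.22
[-0.0167, -0.0021, -0.0] 0.251
```

View pics/w7.png

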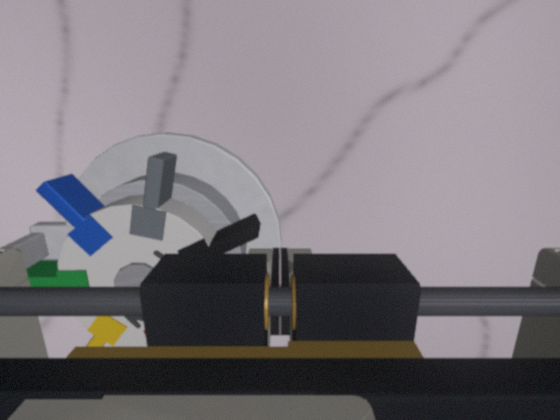

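View pics/s7.png

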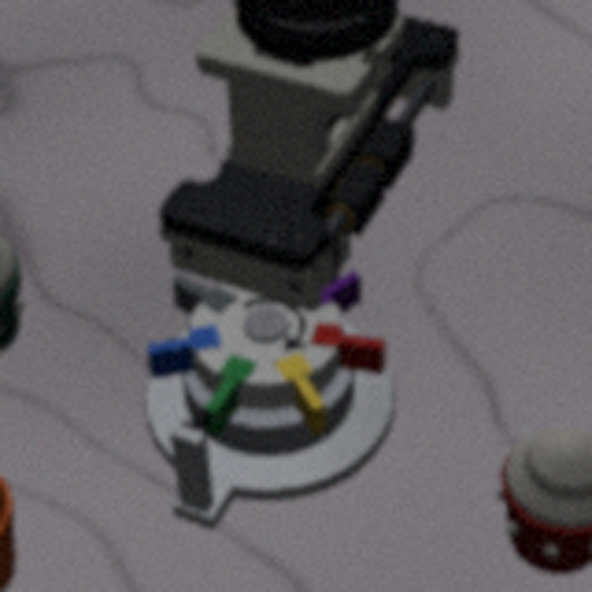

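The finger is down in the gap with no contact, and green is still at the pointer (scene crop 230,390 against 190,430). I'll begin the arc.

Request:
servo_tool:
  grip: [1, 1, 1, 1, 1, 1, 1, 1]
  translation:
    - [-0.002, 0, 0]
    - [-0.004, 0, 0]
    - [-0.0063, -0.0003, 0]
    - [-0.0084, -0.0005, 0]
    - [-0.0105, -0.0008, 0]
    - [-0.0126, -0.0012, 0]
    - [-0.0146, -0.0016, 0]
    - [-0.0167, -0.0021, 0]
  turn: [0.03, 0.06, 0.095, 0.125, 0.155, 0.19, 0.22, 0.25]

```text
time_s: 7.42
tcp_pos: [0.486, 0.0864, 0.0095]
eef_rot: [180.0, -0.0, -137.8]
contact_force: [-2.3, 0.1, 0.4]
gripper_width: 0.0003
```

```bash
cat >> h.py <<'E'
def look(tag):
    q,d=capture('scene');cv2.imwrite(f'pics/{tag}.png',cv2.resize(q[160:260,200:320],None,fx=5,fy=5,interpolation=cv2.INTER_CUBIC))
    hsv=cv2.cvtColor(q,cv2.COLOR_BGR2HSV);c=calibration('scene')
    # hue centroids of top-face tab patches inside r<64mm at z=.06
    vv,uu=np.mgrid[150:260,200:340];V=np.array(c['view']);R=V[:3,:3];o=-R.T@V[:3,3]
    D=np.stack([(uu-c['cx'])/c['fx'],-(vv-c['cy'])/c['fy'],-np.ones(uu.shape)],-1)@R
    P=(o+D*((.06-o[2])/D[...,2])[...,None])[...,:2]-C
    rr=np.hypot(P[...,0],P[...,1]);az=np.degrees(np.arctan2(P[...,1],P[...,0]))
    H=hsv[150:260,200:340]
    for n,(lo,hi) in dict(yellow=(18,33),green=(45,85),blue=(100,120),purple=(125,155),red=(0,8)).items():
        m=(H[...,0]>=lo)&(H[...,0]<=hi)&(H[...,1]>110)&(rr<.04)&(rr>.022)
        if m.sum()>4: a=np.angle(np.exp(1j*np.radians(az[m])).mean(),deg=True);print(n,m.sum(),'az',round(a,1),'from pointer',round((a+33.27+180)%360-180,1))
E
python3 - <<'E'
from h import *
p,y=goal(132.3,.067,.01);delta(p,y)
arc(132.3,10,1.6,.067)
look('s8')
E
```

```text
now 7.4167 [0.486  0.0864 0.0095] [ 1.7999e+02 -4.0000e-02 -1.3782e+02] F [-2.26  0.07  0.43] w 0.00029708731303690014
shift [-0.     -0.0002 -0.0005] turn -0.0021
[-0.0019, -0.0, -0.0] 0.028
[-0.0037, -0.0001, -0.0] 0.056
[-0.0056, -0.0002, -0.0] 0.084
[-0.0075, -0.0004, -0.0] 0.112
[-0.0093, -0.0007, -0.0] 0.14
[-0.0112, -0.0009, -0.0] 0.168
[-0.013, -0.0013, -0.0] 0.195
[-0.0148, -0.0017, -0.0] 0.223
[-0.0167, -0.0021, -0.0] 0.251
[-0.0185, -0.0026, -0.0] 0.279
yellow 36 az 18.4 from pointer 51.7
green 36 az -32.3 from pointer 1.0
blue 41 az -86.2 from pointer -53.0
purple 23 az 113.1 from pointer 146.4
red 26 az 66.1 from pointer 99.3
```

View pics/s8.png

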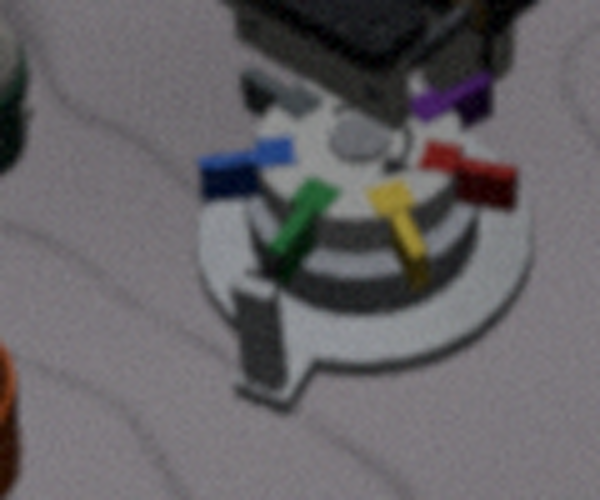

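Contact has started at about 2 N, with the wheel around 2 degrees off its click. I'll carry on.

Request:
servo_tool:
  grip: [1, 1, 1, 1, 1, 1, 1, 1, 1, 1]
  translation:
    - [-0.0019, 0, 0]
    - [-0.0037, 0, 0]
    - [-0.0056, -0.0002, 0]
    - [-0.0075, -0.0004, 0]
    - [-0.0093, -0.0007, 0]
    - [-0.0112, -0.001, 0]
    - [-0.013, -0.0013, 0]
    - [-0.0148, -0.0017, 0]
    - [-0.0167, -0.002, 0]
    - [-0.0185, -0.0025, 0]
  turn: [0.028, 0.056, 0.084, 0.112, 0.14, 0.168, 0.195, 0.223, 0.251, 0.279]

```text
time_s: 8.3
tcp_pos: [0.5018, 0.0971, 0.0096]
eef_rot: [180.0, -0.0, -153.8]
contact_force: [-1.1, -0.6, 1.3]
gripper_width: 0.0004
```

Run:
```python
from h import *
p,y=goal(116.3,.067,.01);delta(p,y);print(r.get_state()['joints'].round(1))
arc(116.3,7,1.5,.067)
look('s9')
```

```text
now 8.3 [0.5018 0.0971 0.0096] [ 1.8000e+02 -1.0000e-02 -1.5375e+02] F [-1.14 -0.58  1.28] w 0.00044203414334493223
shift [ 0.0003 -0.0002 -0.0004] turn -0.0009
[ 33.   17.1 -33.1  -0.  -39.8 -96.7]
[-0.0018, -0.0, -0.0] 0.026
[-0.0035, -0.0001, -0.0] 0.052
[-0.0053, -0.0002, -0.0] 0.079
[-0.007, -0.0004, -0.0] 0.105
[-0.0087, -0.0006, -0.0] 0.131
[-0.0105, -0.0008, -0.0] 0.157
[-0.0122, -0.0011, -0.0] 0.183
yellow 37 az 2.4 from pointer 35.7
green 31 az -49.8 from pointer -16.5
blue 43 az -103.1 from pointer -69.8
purple 25 az 98.0 from pointer 131.3
red 29 az 51.1 from pointer 84.3
```

View pics/s9.png

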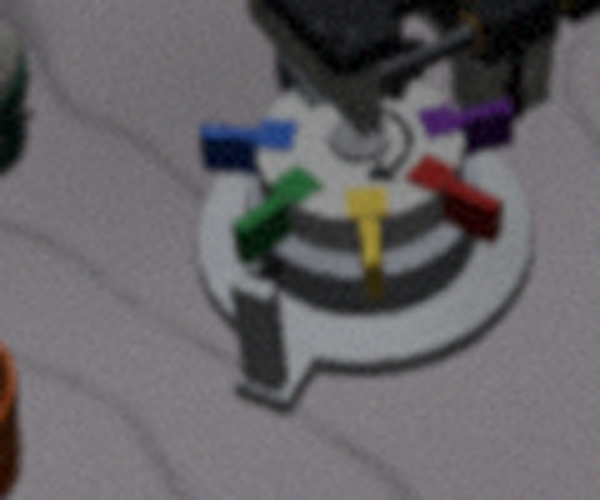

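The wheel has turned about 17° and the stand hasn't moved. I'll go just beyond halfway and then dwell.

Request:
servo_tool:
  grip: [1, 1, 1, 1, 1, 1, 1, 1, 1, 1]
  translation:
    - [-0.0018, 0, 0]
    - [-0.0035, 0, 0]
    - [-0.0053, -0.0002, 0]
    - [-0.007, -0.0004, 0]
    - [-0.0087, -0.0006, 0]
    - [-0.0105, -0.0008, 0]
    - [-0.0122, -0.0011, 0]
    - [-0.0122, -0.0011, 0]
    - [-0.0122, -0.0011, 0]
    - [-0.0122, -0.0011, 0]
  turn: [0.026, 0.052, 0.079, 0.105, 0.131, 0.157, 0.183, 0.183, 0.183, 0.183]

```text
time_s: 9.18
tcp_pos: [0.5135, 0.1017, 0.0096]
eef_rot: [180.0, 0.0, -164.1]
contact_force: [0.3, 0.4, 0.1]
gripper_width: 0.0004
```

Run:
```python
from h import *
p,y=goal(105.8,.067,.01);delta(p,y)
arc(105.8,7,1.5,.067)
look('s10')
```

```text
now 9.1833 [0.5135 0.1017 0.0096] [ 1.7999e+02  4.0000e-02 -1.6414e+02] F [0.25 0.45 0.06] w 0.0004464161612136561
shift [ 0.0006 -0.0004 -0.0004] turn 0.0011
[-0.0018, -0.0, -0.0] 0.026
[-0.0035, -0.0001, -0.0] 0.052
[-0.0053, -0.0002, -0.0] 0.079
[-0.007, -0.0004, -0.0] 0.105
[-0.0087, -0.0006, -0.0] 0.131
[-0.0105, -0.0008, -0.0] 0.157
[-0.0122, -0.0011, -0.0] 0.183
yellow 39 az -28.2 from pointer 5.1
green 30 az -81.6 from pointer -48.3
blue 41 az -138.3 from pointer -105.1
purple 25 az 70.0 from pointer 103.3
red 31 az 22.6 from pointer 55.9
```

View pics/s10.png

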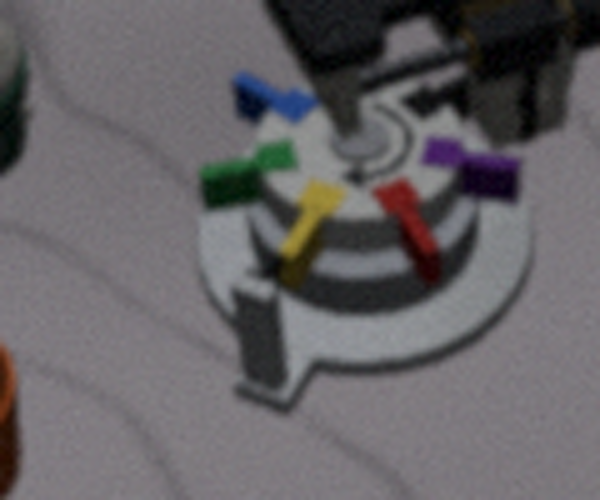

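The wheel jumped to yellow but rests about 4° short, with the trailing tab against the back of my finger as I expected. I'll move on to the middle of the gap so it can settle fully.

Request:
servo_tool:
  grip: [1, 1, 1, 1, 1, 1, 1, 1, 1, 1]
  translation:
    - [-0.0018, 0, 0]
    - [-0.0035, 0, 0]
    - [-0.005, 0, 0]
    - [-0.0065, 0, 0]
    - [-0.008, -0.0004, 0]
    - [-0.0095, -0.0006, 0]
    - [-0.0105, -0.0008, 0]
    - [-0.0105, -0.0008, 0]
    - [-0.0105, -0.0008, 0]
    - [-0.0105, -0.0008, 0]
  turn: [0.026, 0.052, 0.079, 0.1, 0.12, 0.14, 0.157, 0.157, 0.157, 0.157]

```text
time_s: 10.07
tcp_pos: [0.5235, 0.1036, 0.0094]
eef_rot: [-180.0, -0.0, -173.2]
contact_force: [0.0, 0.4, -1.1]
gripper_width: 0.0005
```

Run:
```python
from h import *
p,y=goal(96.8,.067,.01);delta(p,y);print(r.get_state()['joints'].round(1))
look('s11')
q,d=capture('wrist');cv2.imwrite('pics/w11.png',q)
```

```text
now 10.0667 [0.5235 0.1036 0.0094] [-1.8000e+02 -1.0000e-02 -1.7318e+02] F [ 0.04  0.35 -1.11] w 0.0005041926202686695
shift [ 0.0002 -0.0004 -0.0006] turn 0.0003
[  32.3   18.9  -30.2   -0.   -40.9 -115.4]
yellow 39 az -28.2 from pointer 5.1
green 32 az -82.3 from pointer -49.0
blue 41 az -137.8 from pointer -104.5
purple 26 az 70.4 from pointer 103.6
red 33 az 22.4 from pointer 55.6
```

View pics/s11.png

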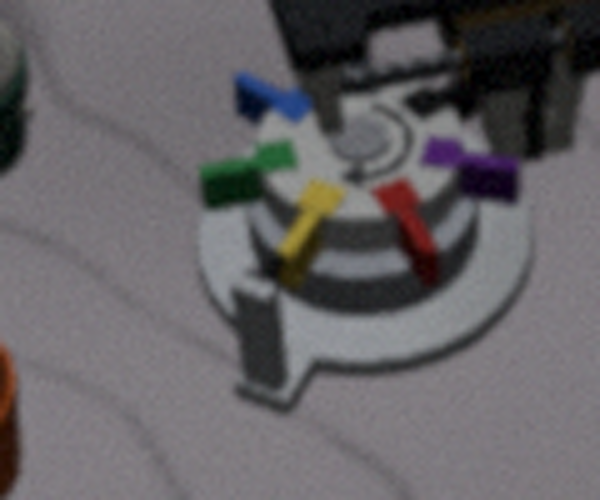

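View pics/w11.png

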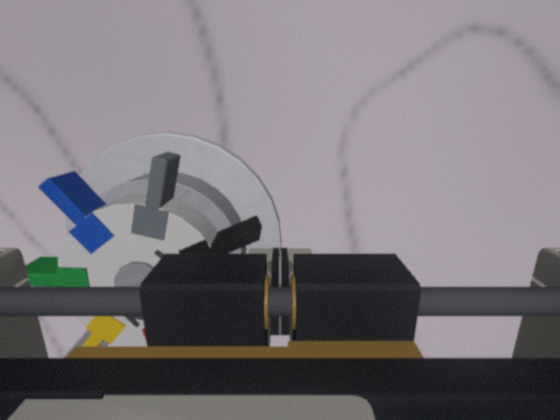

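The reading didn't change when I moved the finger, so nothing is touching it. To rule out a bias I'll run the same estimator on the first picture, with the wheel at rest on green.

```bash
sed -i "s/def look(tag):/def look(tag,q=None):/; s/    q,d=capture('scene');cv2.imwrite(f'pics\/{tag}/    if q is None: q,d=capture('scene')\n    cv2.imwrite(f'pics\/{tag}/" h.py
python3 - <<'E'
from h import *
look('s0b',cv2.imread('pics/scene0.png'))
E
```

```text
yellow 36 az 22.0 from pointer 55.3
green 34 az -28.2 from pointer 5.0
blue 42 az -81.5 from pointer -48.2
purple 23 az 117.2 from pointer 150.5
red 25 az 70.4 from pointer 103.7
```

At rest on green the estimator gave a +5.0° bias, and now it gives +5.1° on yellow. So yellow is home and the stand hasn't moved. Next is the second click, the same way.

Request:
servo_tool:
  grip: [1, 1, 1, 1, 1, 1, 1, 1]
  translation:
    - [-0.002, 0, 0]
    - [-0.004, 0, 0]
    - [-0.0063, -0.0003, 0]
    - [-0.0084, -0.0005, 0]
    - [-0.0105, -0.0008, 0]
    - [-0.0126, -0.0012, 0]
    - [-0.0146, -0.0016, 0]
    - [-0.0167, -0.0021, 0]
  turn: [0.03, 0.06, 0.095, 0.125, 0.155, 0.19, 0.22, 0.25]

```text
time_s: 10.83
tcp_pos: [0.5401, 0.1036, 0.0094]
eef_rot: [-180.0, -0.0, 172.4]
contact_force: [-1.3, 1.0, 0.9]
gripper_width: 0.0006
```

Run:
```python
from h import *
p,y=goal(82.4,.067,.01);delta(p,y);print(r.get_state()['joints'].round(1))
look('s12')
```

```text
now 10.8333 [0.5401 0.1036 0.0094] [-1.800e+02 -3.000e-02  1.724e+02] F [-1.28  1.03  0.85] w 0.0005622113656092308
shift [-0.0001 -0.0004 -0.0006] turn -0.0
[  31.3   20.1  -28.1   -0.   -41.8 -128.8]
yellow 41 az -30.9 from pointer 2.3
green 29 az -84.1 from pointer -50.9
blue 18 az -135.2 from pointer -102.0
purple 25 az 67.6 from pointer 100.9
red 33 az 20.2 from pointer 53.5
```

The wheel has been pushed about 3° so far. Continuing.

Request:
servo_tool:
  grip: [1, 1, 1, 1, 1, 1, 1, 1, 1, 1]
  translation:
    - [-0.0019, 0, 0]
    - [-0.0037, 0, 0]
    - [-0.0056, -0.0002, 0]
    - [-0.0075, -0.0004, 0]
    - [-0.0093, -0.0007, 0]
    - [-0.0112, -0.001, 0]
    - [-0.013, -0.0013, 0]
    - [-0.0148, -0.0017, 0]
    - [-0.0167, -0.002, 0]
    - [-0.0185, -0.0025, 0]
  turn: [0.028, 0.056, 0.084, 0.112, 0.14, 0.168, 0.195, 0.223, 0.251, 0.279]

```text
time_s: 11.72
tcp_pos: [0.5583, 0.0986, 0.0094]
eef_rot: [-180.0, -0.0, 156.4]
contact_force: [-1.4, 0.4, 0.2]
gripper_width: 0.0007
```

Run:
```python
from h import *
p,y=goal(66.4,.067,.01);delta(p,y);print(r.get_state()['joints'].round(1))
look('s13')
```

```text
now 11.7167 [0.5583 0.0986 0.0094] [-1.7999e+02 -2.0000e-02  1.5643e+02] F [-1.39  0.45  0.19] w 0.0007218355603312899
shift [-0.0001 -0.0005 -0.0006] turn 0.0006
[  29.8   21.4  -26.    -0.   -42.6 -143.3]
yellow 44 az -48.1 from pointer -14.8
green 34 az -104.0 from pointer -70.8
blue 36 az -176.8 from pointer -143.5
purple 33 az 62.5 from pointer 95.8
red 37 az 7.1 from pointer 40.4
```

View pics/s13.png

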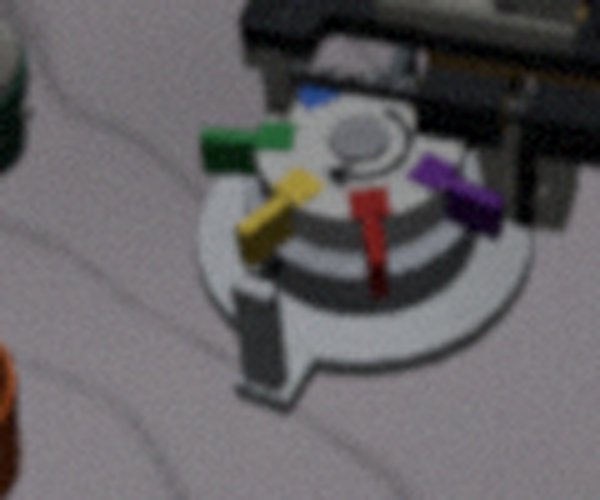

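The wheel is about 20° past the yellow click and moving clockwise. Finish just past halfway and dwell.

Request:
servo_tool:
  grip: [1, 1, 1, 1, 1, 1, 1, 1, 1, 1]
  translation:
    - [-0.0018, 0, 0]
    - [-0.0035, 0, 0]
    - [-0.0053, -0.0002, 0]
    - [-0.007, -0.0004, 0]
    - [-0.0087, -0.0006, 0]
    - [-0.0105, -0.0008, 0]
    - [-0.0122, -0.0011, 0]
    - [-0.0122, -0.0011, 0]
    - [-0.0122, -0.0011, 0]
    - [-0.0122, -0.0011, 0]
  turn: [0.026, 0.052, 0.079, 0.105, 0.131, 0.157, 0.183, 0.183, 0.183, 0.183]

```text
time_s: 12.6
tcp_pos: [0.5693, 0.0928, 0.0095]
eef_rot: [180.0, 0.0, 146.0]
contact_force: [2.1, -0.7, -0.2]
gripper_width: 0.0009
```

Run:
```python
from h import *
p,y=goal(55.9,.067,.01);delta(p,y);print(r.get_state()['joints'].round(1))
look('s14')
```

```text
now 12.6 [0.5693 0.0928 0.0095] [1.7999e+02 1.0000e-02 1.4603e+02] F [ 2.1  -0.67 -0.22] w 0.0008586225343028397
shift [-0.     -0.0007 -0.0005] turn 0.0023
[  28.7   22.2  -24.7    0.   -43.1 -152.7]
yellow 43 az -79.2 from pointer -45.9
green 30 az -142.6 from pointer -109.3
blue 18 az 129.1 from pointer 162.3
purple 38 az 35.6 from pointer 68.9
red 39 az -24.7 from pointer 8.6
```

View pics/s14.png

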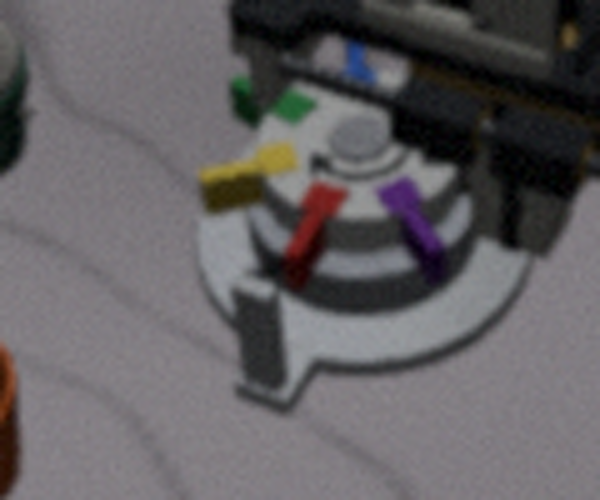

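The wheel jumped to red but is held about 3° short by the trailing tab leaning on my finger (2 N). I'll move on about 8°, as before.

Request:
servo_tool:
  grip: [1, 1, 1, 1, 1, 1, 1, 1, 1]
  translation:
    - [-0.0018, 0, 0]
    - [-0.0035, 0, 0]
    - [-0.005, 0, 0]
    - [-0.0065, 0, 0]
    - [-0.008, -0.0004, 0]
    - [-0.0095, -0.0006, 0]
    - [-0.0105, -0.0008, 0]
    - [-0.0105, -0.0008, 0]
    - [-0.0105, -0.0008, 0]
  turn: [0.026, 0.052, 0.079, 0.1, 0.12, 0.14, 0.157, 0.157, 0.157]

```text
time_s: 13.4
tcp_pos: [0.5774, 0.0862, 0.0094]
eef_rot: [-180.0, -0.0, 137.0]
contact_force: [0.1, -0.1, -0.1]
gripper_width: 0.0005
```

Run:
```python
from h import *
p,y=goal(46.9,.067,.01);delta(p,y)
look('s15')
```

```text
now 13.4 [0.5774 0.0862 0.0094] [-179.99   -0.    137.01] F [ 0.14 -0.08 -0.11] w 0.0005071012229384262
shift [-0.0001 -0.0006 -0.0006] turn 0.0019
yellow 55 az -79.0 from pointer -45.7
green 36 az -140.6 from pointer -107.3
blue 25 az 156.9 from pointer -169.8
purple 35 az 28.2 from pointer 61.5
red 34 az -27.9 from pointer 5.4
```

Red now reads +5.4°, which is home given the +5.0° bias, and there is no force. I'll retract straight up.

Request:
servo_tool:
  grip: [1, 1, 1, 1, 1, 1, 1, 1, 1, 1]
  translation:
    - [0, 0, -0.006]
    - [0, 0, -0.012]
    - [0, 0, -0.02]
    - [0, 0, -0.03]
    - [0, 0, -0.045]
    - [0, 0, -0.065]
    - [0, 0, -0.09]
    - [0, 0, -0.12]
    - [0, 0, -0.15]
    - [0, 0, -0.18]
  turn: [0, 0, 0, 0, 0, 0, 0, 0, 0, 0]

```text
time_s: 14.28
tcp_pos: [0.5772, 0.0861, 0.1922]
eef_rot: [179.9, 0.0, 137.0]
contact_force: [0.4, 0.7, -0.8]
gripper_width: 0.0007
```

Request:
servo_tool:
  grip: [1, 1, 1, 1, 1, 1, 1, 1, 1, 1]
  translation:
    - [0.02, 0, 0]
    - [0.045, 0, 0]
    - [0.07, 0, 0]
    - [0.095, 0, 0]
    - [0.12, 0, 0]
    - [0.14, 0, 0]
    - [0.15, 0, 0]
    - [0.15, 0, 0]
    - [0.15, 0, 0]
    - [0.15, 0, 0]
  turn: [-0.06, -0.12, -0.18, -0.24, -0.3, -0.3, -0.3, -0.3, -0.3, -0.3]

```text
time_s: 15.12
tcp_pos: [0.4682, 0.1883, 0.19]
eef_rot: [180.0, 0.0, 154.2]
contact_force: [-0.1, 0.1, 0.6]
gripper_width: 0.0006
```

Run:
```python
from h import *
print(r.get_state()['tcp_pos'],r.get_state()['contact_force'])
look('s16')
q,d=capture('scene');cv2.imwrite('pics/s16f.png',q)
q,d=capture('top');cv2.imwrite('pics/t16.png',q)
a=cv2.imread('pics/top0.png')
```

```text
[0.46820302 0.18833947 0.18995736] [-0.07427296  0.07227293  0.58573354]
yellow 40 az -81.7 from pointer -48.4
green 31 az -136.7 from pointer -103.5
blue 31 az 164.7 from pointer -162.0
purple 31 az 22.2 from pointer 55.4
red 35 az -27.5 from pointer 5.8
```

View pics/s16f.png

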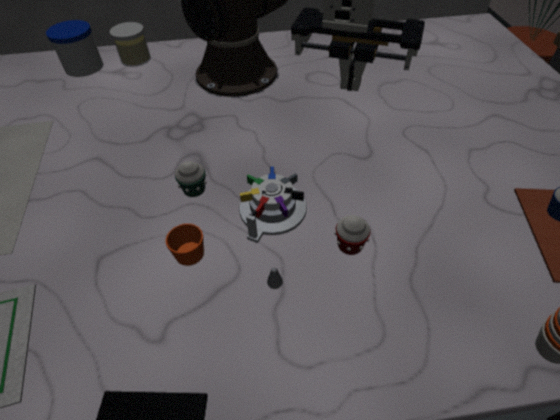

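View pics/t16.png

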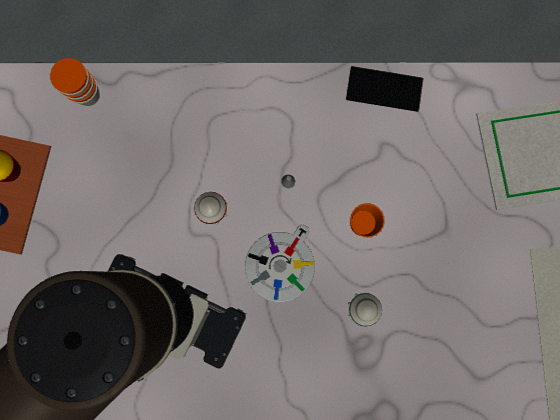

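Both views show red at the pointer: (292,246) in top against the pointer at (303,230). The cupcakes, nozzle, cup and stand are at the same pixels as in the first pictures, and the arm is clear.

```bash
python3 -c "
from plant import order
print(order.close_job())"
```

```text
the job is handed in; nothing more can be done
None
```

The wheel is on red. I flicked it clockwise one click from green to yellow, let it rest there for about 0.9 s, then flicked one more click to red. I withdrew the finger and handed the job in at about 15 s; no verdict was reported.

- **Wheel position:** after I withdrew the finger, the red tab read 5.8° from the pointer. The same measurement read 5.0° with green at rest at the start, so red is about 0.8° (0.014 rad) off at most. The limit is 0.12 rad.
- **Surroundings:** the stand, cupcakes, nozzle and cup look unmoved between the first and last pictures. I compared these by eye.
- **Forces:** the readings between moves showed about 2.3 N at most. I did not see the peaks within a move.

**Finger height disagreed:** both cameras put the real fingertips about 34 mm above the reported TCP. My first sweep therefore passed over the tabs without touching them. I corrected the height from the pictures and used a different gap between tabs.

**Trailing tab:** after the jump to red, the tab behind leaned on my finger and held the wheel about 3° short until I moved the finger on. I first suspected the same after the yellow jump, but the reading did not change when I moved the finger, so yellow was already home.

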